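Close the carton round the canister and take off its odd-threaded cap

TASK

Get the canister that stands in the open carton ready for sampling: fold the carton's short flap down flat first, then the long flap flat over it, so that they close round the canister's neck. Then take off that canister's screw cap: nobody knows whether its thread is right- or left-handed, so try it both ways, and once it is loose lift it straight off, leaving the flaps closed. Finish while still holding the cap in the gripper, upright and still, a few centimetres clear above the mouth; do not put it down or let go, and leave the other canister, its cap and the goods lying around as they are.

Things in the scene. Friction and masses are not known exactly. Their poses are not given: they have to be found in the camera images.
- carton: Open cardboard carton, 230 x 230 mm, 150 mm high, walls 5 mm, fixed; a canister stands in its middle. Origin: centre of its underside on the table; z up; at yaw 0 x points away from the robot and y to the left. The narrow end flaps (-x and +x) are already tucked in; the flaps to fold stand open at +y (short) and -y (long).
- flap_short (a joint): Angle of the short cardboard flap, 112 mm from crease to free edge, 226 mm wide, 4 mm thick, at the carton's +y side: 0 = folded in flat, 1.57 = straight up, more = leaning outward (limit 2.4). The crease is a little stiff: the flap stays where left, yields to about 1 N. A notch mid-edge, 80 mm wide, 37 mm deep, clears the cap.
- flap_long (a joint): Angle of the long cardboard flap, 145 mm from crease to free edge, 226 mm wide, 4 mm thick, at the carton's -y side: 0 = folded in flat, 1.57 = straight up, more = leaning outward (limit 2.4). The crease is a little stiff: the flap stays where left, yields to about 1 N. A notch mid-edge, 80 mm wide, 70 mm deep, clears the cap. Closed, its top is 158 mm above the table.
- flap_short_crease (a point): Middle of the short flap's crease: in the carton's frame x 0, y +115 mm, z 152 mm.
- flap_long_crease (a point): Middle of the long flap's crease: in the carton's frame x 0, y -115 mm, z 156 mm.
- flap_short_edge (a point): Point on the short flap's free edge, 75 mm to the carton's -x side of the middle (centre of the tongue beside the notch), 112 mm from the crease.
- flap_long_edge (a point): Point on the long flap's free edge, 75 mm to the carton's -x side of the middle (centre of the tongue beside the notch), 145 mm from the crease.
- can_1: Round white canister, full and heavy, fixed: 170 mm across, 115 mm high, tapering to a neck 35 mm across with its mouth 197 mm above the table. Origin: centre of the underside, z up. Twin of can_2: one stands in the carton's middle (over the carton's origin) and is the one to open, the other about 0.43 m to its left; which is which changes, and with it the thread hand.
- can_2: Round white canister, full and heavy, fixed: 170 mm across, 115 mm high, tapering to a neck 35 mm across with its mouth 197 mm above the table. Origin: centre of the underside, z up. Twin of can_1: one stands in the carton's middle (over the carton's origin) and is the one to open, the other about 0.43 m to its left; which is which changes, and with it the thread hand.
- cap_1: Grey ribbed screw cap of can_1, 56 mm across, 36 mm high, 40 g, with a low raised bar across its top along its x axis. Origin: centre of its underside, z up, 164 mm above the table while on the neck. Thread right- or left-handed, unknown.
- cap_2: Grey ribbed screw cap of can_2, 56 mm across, 36 mm high, 40 g, with a low raised bar across its top along its x axis. Origin: centre of its underside, z up, 164 mm above the table while on the neck. Thread right- or left-handed, unknown.
- cap_1_top (a point): Centre of the top of cap_1, 200 mm above the table while on. Coarse quick thread, light to turn: the tightening way it stops hard within 5 degrees; the loosening way it is free after 50 degrees (hard stop at 73 to 84; 62 is good), then lifts straight up and leaves the neck after 33 mm. It cannot be pulled off before.
- cap_2_top (a point): Centre of the top of cap_2, 200 mm above the table while on. Coarse quick thread, light to turn: the tightening way it stops hard within 5 degrees; the loosening way it is free after 50 degrees (hard stop at 73 to 84; 62 is good), then lifts straight up and leaves the neck after 33 mm. It cannot be pulled off before.
- snack_a: Bystander, to be left alone: snack box 160 x 90 x 55 mm, origin at the underside.
- snack_b: Bystander, to be left alone: snack box 130 x 100 x 45 mm, origin at the underside.
- cake_a: Bystander, to be left alone: packed cake 60 x 60 x 22 mm, origin at the underside.
- cake_b: Bystander, to be left alone: packed cake 60 x 60 x 22 mm, origin at the underside.
- tape_roll: Bystander, to be left alone: roll of clear packing tape lying flat, 100 mm across, 48 mm high, origin at the underside.
- marker: Bystander, to be left alone: black marker pen lying down, 120 mm long, 16 mm thick.
- cake_tub: Bystander, to be left alone: clear open tub 100 mm across, 60 mm high, origin at the underside.
There are look-alikes about, which are no part of the job. Leave any purple look-alike of the can_1 alone.

How it is judged:
By the outcome, as a careful person would: the job done as asked, in the order asked, and still so for the second after the job is handed in, while the arm keeps its last pose, push and grip.
It also fails if it takes over 64 s, if anything falls off the work surface, if the arm or the gripper's body presses on something with over 40 N, if the wrist force passes 120 N, or if a joint passes its speed limit or range.

ROBOT

A 6-joint arm with a two-finger parallel gripper is mounted at the origin on the work surface. World frame = base frame: x ahead of the robot, y to its left, z up, the work surface at z = 0. Lengths are in m, angles in rad, forces in N, time in s.
With the tool pointing down it reaches from about 0.375 to 0.9 m from the base axis. Payload 3.1 kg.
Tool frame: the origin (TCP) lies at the very end of the fingers, on their centre line; the grasp point (between the pads) lies 19 mm behind it (manip.tcp_to_grasp is the distance from the TCP to the grasp point, in m); z points along the fingers, y is the line along which they close (so a half turn about z gives the same grasp; the last joint's range is limited). The gripper opens to 85 mm and grips with 20 to 120 N. Pads are 22 mm wide; open, the fingers measure 114 mm over their backs; the gripper's body (76 mm by 85 mm) begins 54 mm behind the grasp point. The pads swing forward as they close: fully open they stand 13 mm farther back than shut.
Start: joints at [1.05, 0.527, 1.433, -0, 1.181, -0.178], TCP at [0.209, 0.589, 0.231] pointing down, gripper open.
Joint ranges: [-3.08, 3.08], [-0.75, 2.2], [0.22, 2.44], [-1.43, 4.57], [0, 2.65], [-2.85, 2.85]. Speed limits (rad/s): [2.79, 2.79, 3.14, 3.14, 3.14, 3.14].

INTERFACE

Orientations are given as a unit quaternion [x, y, z, w].
In Python, from station import manip gives the robot as it stands. The module is installed in compiled form; this text tells all that it offers.
- The arm moves only by the tool step_arm, never from a script. Its argument "commands" is one flat list of numbers, 6 for each row, row after row: the shift along the tool's x, y, z in m, then the turn, a rotation vector about the tool's x, y, z in degrees. A call has exactly 10 rows; each row is the pose to reach, as a shift and turn from the pose commanded when the call began, along the tool's axes at that moment; what a row does not reach only later rows make up. A row lasts 1/10 s, in which the tool goes at most 50 mm and 8.59 degrees, less where a joint would pass 70% of its speed; a pose out of reach is approached as far as the arm can. A call with a gripper value outside its range is refused whole. "jaw" is the opening in per cent of the stroke, from 0 (shut) to 100 (fully open), set as the call begins (left out, the last holds). The fingers move at their own pace and stop on an object; "grip_force" is the grip in N (left out, the last holds). Time passes only in rows, so rows that repeat a pose let the fingers close, or fill a call up. It gives the time, the measured TCP pose, the force, the opening and the grip force at its end, in the units of the state.
- manip.sense(): the state, without advancing time (a new reading comes with each control period).
- manip.snapshot(name): name is "scene" or "top" or "wrist"; returns a dict with "pixels" (384x512x3 uint8, blue, green, red), "fx", "fy", "cx", "cy" (pixels), "R" (3x3) and "t" (3): a world point X has camera coordinates R X + t; the wrist camera has in their place "mount" (4x4, takes a point from camera to tool coordinates, whose origin is the TCP and whose axes are the flange's). Camera axes: x right, y down, z forward; pixel columns grow to the right and rows downward; lengths in m; the calibration is good to about 2 mm. The wrist camera is an equidistant fisheye: a pixel r from the principal point sees the ray r / f radians off the axis. A picture is of the moment at which its call begins: read the wrist's pose just before it. There is no depth.
- manip.sign_off(): hands the job in; it is judged then, once.
The state is a dict: "t": time; "q": joint angles; "qd": joint speeds; "tau": joint torques, N m; "tcp_pos": TCP position; "tool_rot": TCP orientation; "force": force on the tool from outside, world axes, zero at the start; "ft_torque": the same for the moment, N m; "finger_gap": opening from 0.0 (shut) to 1.0 (fully open); "gripper_force": force on a finger pad.
Only numpy, scipy, OpenCV 4.12 (cv2) and the standard library are available. Lean on these libraries where they do the work, as an engineer would, in place of code of your own. Each camera call takes 0.05 s, during which the arm holds its last target. There are 200 camera calls.

## Working session

There is one attempt and no reset: what is moved stays moved. The work goes in short steps, Python scripts to look and compute and a tool call to move; the robot and the scene stay as the last step left them, time stands still between calls to the robot, and variables do not carry over. Pictures are saved under pics/ and viewed, at most 10 in all, crops included, and the job is handed in when it is done.

Besides the shell and the picture viewer there is one more tool, called after "Emit:" by a JSON object that holds its "fn" and its "kwargs". step_arm: Moves the arm, as the interface text tells. Its arguments: {"type":"object","properties":{"commands":{"type":"array","items":{"type":"number"}},"jaw":{"type":"number"},"grip_force":{"type":"number"}},"required":["commands"]}

```bash
mkdir -p pics; cat > h.py <<'E'
import numpy as np,cv2
from station import manip
def snap(n,f):
    s=manip.snapshot(n); cv2.imwrite('pics/'+f,s['pixels']); 
    np.savez('pics/'+f+'.npz',**{k:np.array(v) for k,v in s.items() if k!='pixels'}); return s
def ray_z(f,u,v,z):
    s=np.load('pics/'+f+'.npz');R=s['R'];t=s['t']
    d=R.T@np.array([(u-s['cx'])/s['fx'],(v-s['cy'])/s['fy'],1]);c=-R.T@t
    return c+d*(z-c[2])/d[2]
def proj(f,X):
    s=np.load('pics/'+f+'.npz');p=s['R']@np.array(X)+s['t']
    return float(s['fx']*p[0]/p[2]+s['cx']),float(s['fy']*p[1]/p[2]+s['cy'])
E
python3 - <<'E'
from h import *
a=snap('scene','s0.png')['pixels'];b=snap('top','t0.png')['pixels']
cv2.imwrite('pics/st0.png',np.vstack([a,b])[:, :])
st=manip.sense();print(st)
for f in('s0.png','t0.png'):
    s=np.load('pics/'+f+'.npz');print((-s['R'].T@s['t']).round(3),s['R'].round(2).tolist(),s['fx'])
E
```

```text
{'t': 0.1, 'q': array([ 1.05048627e+00,  5.28384830e-01,  1.43377875e+00,  2.26643664e-05,
        1.18142973e+00, -1.78464467e-01]), 'qd': array([ 0.00044968, -0.00195999, -0.00284491,  0.00052301,  0.00096978,
        0.00047152]), 'tau': array([ 9.23533153e-04, -4.43306351e+01, -1.78586519e+01, -1.79923923e-04,
        3.83628052e-03,  9.64964386e-06]), 'tcp_pos': array([0.20913193, 0.58827954, 0.23042289]), 'tool_rot': array([ 1.70095934e-01,  9.85427000e-01, -9.36301643e-04, -3.52280296e-04]), 'force': array([-0.238944  , -0.21677292,  0.04325773]), 'ft_torque': array([-0.04473681, -0.01299771, -0.03340334]), 'gripper_force': 0.0, 'finger_gap': 0.9980334904811645}
[ 0.829 -0.049  1.187] [[0.49, 0.87, 0.01], [0.83, -0.46, -0.31], [-0.27, 0.16, -0.95]] 413.4152477680805
[0.377 0.142 1.141] [[-0.01, -1.0, 0.02], [-0.98, 0.0, -0.18], [0.18, -0.02, -0.98]] 370.88678268963605
```

View pics/s0.png

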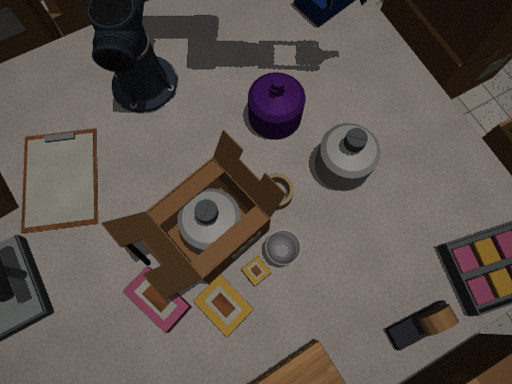

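View pics/t0.png

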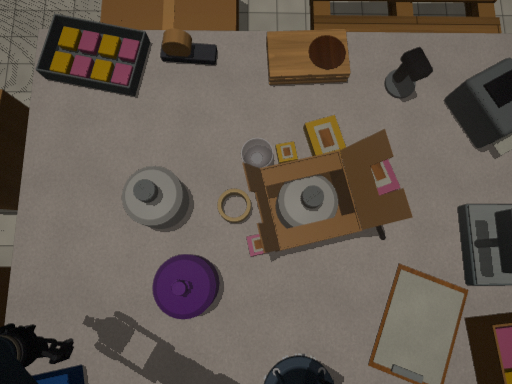

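The top view shows the carton at about (313,200) with a grey cap at (312,196). Look-alikes are the twin canister cap at (147,190), left alone, and the purple one at (185,287), also left alone. The target is the cap inside the carton. The long flap is on the right (-y, about (378,180)), and the short flap is on the left (about (258,207)).

```bash
python3 - <<'E'
from h import *
a=cv2.imread('pics/t0.png')[120:260,230:420];cv2.imwrite('pics/c1.png',cv2.resize(a,None,fx=4,fy=4,interpolation=cv2.INTER_CUBIC))
b=cv2.imread('pics/s0.png')[125:305,95:305];cv2.imwrite('pics/c2.png',cv2.resize(b,None,fx=3.3,fy=3.3,interpolation=cv2.INTER_CUBIC))
print(ray_z('t0.png',312.5,196,.2),ray_z('s0.png',206.5,210,.2))
E
```

```text
[ 0.53765665 -0.02204207  0.2       ] [ 0.54159743 -0.0236633   0.2       ]
```

View pics/c1.png

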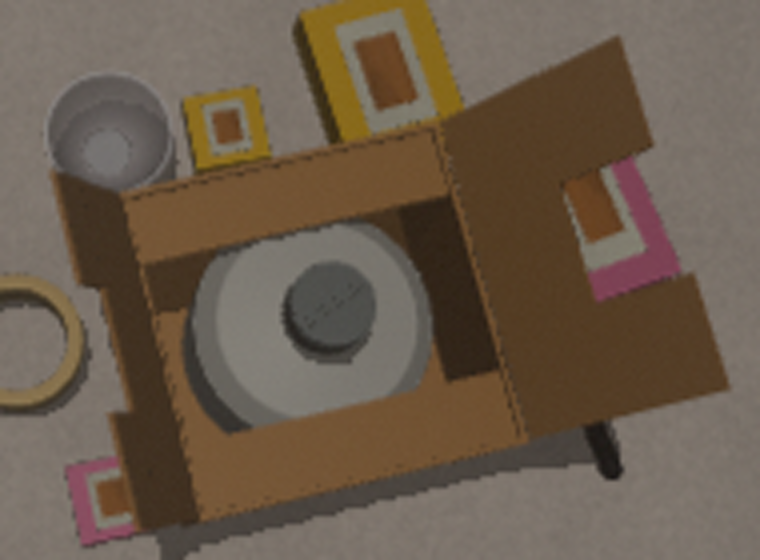

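View pics/c2.png

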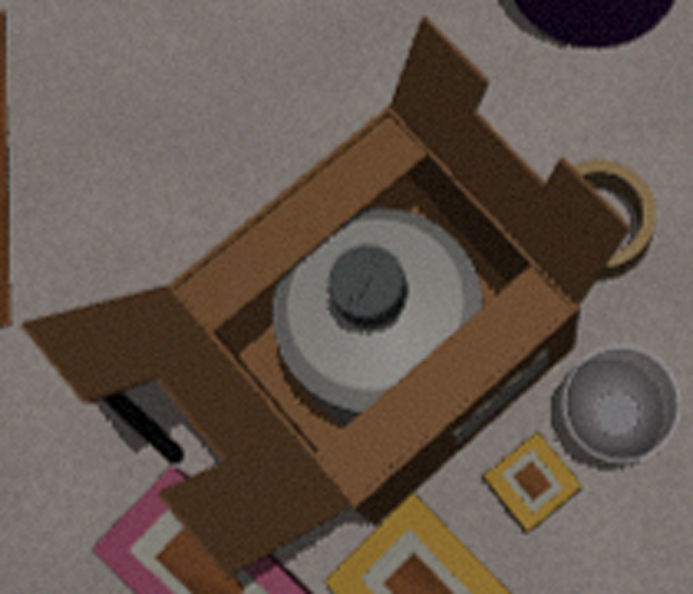

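```bash
cat >> h.py <<'E'
def cart(p,X):
    c,s=np.cos(p[2]),np.sin(p[2]);return np.array([p[0]+c*X[0]-s*X[1],p[1]+s*X[0]+c*X[1],X[2]])
def flap(side,a,x,r): # carton frame
    return (x,.115-r*np.cos(a),.152+r*np.sin(a)) if side=='s' else (x,-.115+r*np.cos(a),.156+r*np.sin(a))
E
python3 - <<'E'
from h import *
from scipy.optimize import least_squares
T=lambda u,v:(u/4+230,v/4+120); S=lambda u,v:(u/3.3+95,v/3.3+125)
obs=[]
for x,a,b in zip((-.113,-.04,.04,.113),[(138,530),(110,412),(78,285),(55,172)],[(425,18),(488,80),(560,160),(626,225)]):
    obs+=[('t0.png',T(*a),'s',x,.112),('s0.png',S(*b),'s',x,.112)]
for x,a,b in zip((-.113,-.04,.04,.113),[(728,388),(695,275),(652,146),(620,38)],[(22,325),(85,400),(162,490),(230,575)]):
    obs+=[('t0.png',T(*a),'l',x,.145),('s0.png',S(*b),'l',x,.145)]
for sd,x,a in[('s',-.113,(200,518)),('s',.113,(125,195)),('l',.113,(440,125)),('l',-.113,(522,438))]: obs.append(('t0.png',T(*a),sd,x,0))
def f(p): return np.concatenate([np.array(proj(o[0],cart(p,flap(o[2],p[3] if o[2]=='s' else p[4],o[3],o[4]))))-o[1] for o in obs])
r=least_squares(f,[.54,-.02,.2,1.8,2.2]);print(r.x.round(4),np.abs(r.fun).round(1).reshape(-1,2).tolist())
E
```

```text
[ 0.5385 -0.024   0.2277  1.9701  2.2066] [[0.2, 0.3], [0.7, 1.3], [0.1, 0.3], [0.3, 0.1], [0.5, 0.6], [0.0, 1.3], [0.5, 0.8], [0.9, 0.5], [0.3, 0.3], [0.0, 1.1], [0.6, 0.9], [0.2, 0.0], [0.3, 0.0], [1.1, 0.1], [0.3, 0.7], [0.9, 0.1], [0.9, 0.2], [2.0, 0.3], [0.0, 1.3], [2.3, 0.0]]
```

```bash
cat >> h.py <<'E'
from scipy.spatial.transform import Rotation as Ro
P=(.5385,-.024,.2277)
def rows(pts,yaw=None):
    "world pts + tool-x yaw(deg), tool straight down -> relative rows"
    s=manip.sense();R=Ro.from_quat(s['tool_rot']);
    for i,p in enumerate(pts):
        d=R.inv().apply(np.array(p[:3])-s['tcp_pos'])
        y=np.radians(p[3]); G=Ro.from_matrix(np.array([[np.cos(y),np.sin(y),0],[np.sin(y),-np.cos(y),0],[0,0,-1]]))
        rv=(R.inv()*G).as_rotvec(degrees=True)
        print(', '.join(f'{v:.4f}' for v in d),',',', '.join(f'{v:.1f}' for v in rv),end=',\n')
def tip(side,a,x,r,off):
    y,z=-r*np.cos(a)+off*np.sin(a),r*np.sin(a)+off*np.cos(a)
    return cart(P,(x,.115+y,.152+z) if side=='s' else (x,-.115-y,.156+z))
E
python3 - <<'E'
from h import *
a=tip('s',2.1,-.075,.085,.045);print(a)
p0=np.array([.209,.589,.35]);g=np.array([a[0],a[1],.35])
L=[(.209,.589,.28,160),(.215,.575,.33,152)]+[tuple(p0+(g-p0)*t)+(160-57*t,) for t in np.linspace(.15,1,8)]
rows(L)
E
```

```text
[0.42102061 0.15074739 0.20265472]
0.0004, 0.0005, -0.0496 , -0.1, -0.0, 0.4,
-0.0099, -0.0107, -0.0996 , -0.1, -0.0, 8.4,
-0.0516, -0.0509, -0.1195 , -0.1, -0.0, 9.0,
-0.0937, -0.0924, -0.1194 , -0.1, -0.0, 15.9,
-0.1358, -0.1339, -0.1194 , -0.1, 0.0, 22.8,
-0.1779, -0.1754, -0.1193 , -0.1, 0.0, 29.7,
-0.2200, -0.2169, -0.1192 , -0.1, 0.0, 36.6,
-0.2621, -0.2584, -0.1192 , -0.1, 0.0, 43.6,
-0.3042, -0.2999, -0.1191 , -0.1, 0.0, 50.5,
-0.3463, -0.3414, -0.1190 , -0.1, 0.0, 57.4,
```

Emit:
{"fn": "step_arm", "kwargs": {"commands": [0,0,-0.05,0,0,0,-0.01,-0.011,-0.1,0,0,4,-0.05,-0.05,-0.12,0,0,9,-0.085,-0.083,-0.12,0,0,16,-0.12,-0.117,-0.12,0,0,23,-0.155,-0.151,-0.12,0,0,30,-0.19,-0.185,-0.12,0,0,37,-0.225,-0.22,-0.12,0,0,44,-0.26,-0.254,-0.12,0,0,51,-0.295,-0.289,-0.12,0,0,57.4], "jaw": 0}}

```text
t: 1.1
tcp_pos: [0.3897, 0.2179, 0.3512]
tool_rot: [0.624, 0.781, -0.0, -0.0]
force: [1.1, 0.5, 0.6]
finger_gap: 0.001
gripper_force: 0.0
```

```bash
python3 - <<'E'
from h import *
s=manip.sense();print(s['tcp_pos'],s['finger_gap'])
a=tip('s',2.1,-.075,.085,.045)
rows([(a[0],a[1],.35,103),(a[0],a[1],a[2],103)]+[tuple(tip('s',t,-.075,.085,o))+(103,) for t,o in((2.0,.02),(1.9,.015),(1.75,.013),(1.6,.013),(1.45,.013))])
E
```

```text
[0.38973639 0.21786395 0.35115197] 0.0013250965662691423
-0.0724, 0.0157, 0.0011 , -0.0, -0.0, -0.2,
-0.0724, 0.0157, 0.1485 , -0.0, -0.0, -0.2,
-0.1006, 0.0159, 0.1302 , -0.0, -0.0, -0.2,
-0.1125, 0.0159, 0.1236 , -0.0, -0.0, -0.2,
-0.1262, 0.0160, 0.1178 , -0.0, -0.0, -0.2,
-0.1387, 0.0160, 0.1146 , -0.0, -0.0, -0.2,
-0.1515, 0.0161, 0.1132 , -0.0, -0.0, -0.2,
```

Emit:
{"fn": "step_arm", "kwargs": {"commands": [-0.036,0.008,0,0,0,0,-0.072,0.016,0.01,0,0,0,-0.072,0.016,0.055,0,0,0,-0.072,0.016,0.1,0,0,0,-0.072,0.016,0.14,0,0,0,-0.085,0.016,0.14,0,0,0,-0.1,0.016,0.132,0,0,0,-0.113,0.016,0.124,0,0,0,-0.126,0.016,0.118,0,0,0,-0.139,0.016,0.115,0,0,0]}}

```text
t: 2.1
tcp_pos: [0.4377, 0.0868, 0.2383]
tool_rot: [0.622, 0.783, 0.001, 0.002]
force: [0.2, 0.1, -0.7]
finger_gap: 0.001
gripper_force: 0.3
```

```bash
python3 - <<'E'
from h import *
s=manip.sense();print(s['tcp_pos'],s['force'])
rows([tuple(tip('s',t,-.075,.085,.011*np.sin(t)+.002))+(103,) for t in np.linspace(1.5,0.15,10)])
E
```

```text
[0.43767328 0.08681053 0.23831332] [ 0.18345564  0.1435773  -0.69475788]
-0.0088, -0.0018, 0.0006 , 0.2, 0.1, 0.0,
-0.0219, -0.0018, 0.0006 , 0.2, 0.1, 0.0,
-0.0351, -0.0018, 0.0027 , 0.2, 0.1, 0.0,
-0.0480, -0.0018, 0.0069 , 0.2, 0.1, 0.0,
-0.0602, -0.0018, 0.0132 , 0.2, 0.1, 0.0,
-0.0714, -0.0018, 0.0215 , 0.2, 0.1, 0.0,
-0.0812, -0.0019, 0.0316 , 0.2, 0.1, 0.0,
-0.0893, -0.0019, 0.0433 , 0.2, 0.1, 0.0,
-0.0953, -0.0019, 0.0563 , 0.2, 0.1, 0.0,
-0.0991, -0.0020, 0.0701 , 0.2, 0.1, 0.0,
```

Emit:
{"fn": "step_arm", "kwargs": {"commands": [-0.009,-0.001,0,0,0,0,-0.022,-0.002,0,0,0,0,-0.035,-0.002,0.002,0,0,0,-0.048,-0.002,0.007,0,0,0,-0.06,-0.002,0.013,0,0,0,-0.071,-0.002,0.0215,0,0,0,-0.081,-0.002,0.032,0,0,0,-0.089,-0.002,0.043,0,0,0,-0.095,-0.002,0.056,0,0,0,-0.099,-0.002,0.07,0,0,0]}}

```text
t: 3.1
tcp_pos: [0.4569, -0.0097, 0.1651]
tool_rot: [0.622, 0.783, -0.0, -0.0]
force: [0.3, 1.0, 0.2]
finger_gap: -0.002
gripper_force: 0.2
```

```bash
python3 - <<'E'
from h import *
s=manip.sense();print(s['tcp_pos'],s['force'])
rows([tuple(tip('s',0,-.075,.085,.002))+(103,)])
snap('top','t1.png')
E
```

```text
[ 0.45690383 -0.00969958  0.1651294 ] [0.28101363 0.98518464 0.17735554]
-0.0023, 0.0013, 0.0111 , -0.0, 0.0, 0.0,
```

View pics/t1.png

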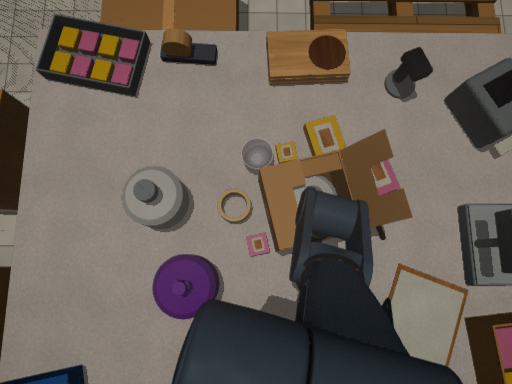

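The short flap, at about (280,205), is folded in and nearly flat. I'll press it home gently and then lift.

Emit:
{"fn": "step_arm", "kwargs": {"commands": [0,0,0.002,0,0,0,0,0,0.004,0,0,0,0,0,0.006,0,0,0,0,0,0.008,0,0,0,0,0,0.009,0,0,0,0,0,0.01,0,0,0,0,0,0.011,0,0,0,0,0,0.012,0,0,0,0,0,0.0125,0,0,0,0,0,0.0125,0,0,0]}}

```text
t: 4.15
tcp_pos: [0.4569, -0.009, 0.154]
tool_rot: [0.622, 0.783, 0.0, 0.0]
force: [-0.8, -0.7, 2.1]
finger_gap: -0.004
gripper_force: 1.3
```

```bash
python3 - <<'E'
from h import *
s=manip.sense();print(s['tcp_pos'],s['force'])
a=tip('l',2.35,-.075,.105,.045);print(a)
b=cart(P,(-.075,-.3,.33)); rows([(b[0],b[1],.33,103),tuple(a)+(103,)])
E
```

```text
[ 0.4568595  -0.00896006  0.15401545] [-0.7655989  -0.71546092  2.10044752]
[ 0.51527899 -0.2560322   0.19908261]
-0.3331, 0.0014, -0.1760 , 0.0, 0.0, 0.0,
-0.2539, 0.0013, -0.0451 , 0.0, 0.0, 0.0,
```

Emit:
{"fn": "step_arm", "kwargs": {"commands": [0,0,0.001,0,0,0,0,0,0.001,0,0,0,0,0,-0.04,0,0,0,0,0,-0.085,0,0,0,0,0,-0.13,0,0,0,-0.02,0,-0.17,0,0,0,-0.065,0,-0.175,0,0,0,-0.11,0,-0.175,0,0,0,-0.155,0,-0.175,0,0,0,-0.2,0,-0.175,0,0,0]}}

```text
t: 5.15
tcp_pos: [0.5017, -0.2053, 0.3287]
tool_rot: [0.622, 0.783, 0.0, -0.0]
force: [0.8, -0.0, -0.9]
finger_gap: 0.003
gripper_force: 0.0
```

```bash
python3 - <<'E'
from h import *
s=manip.sense();print(s['tcp_pos'],s['force'])
C=lambda y,z:tuple(cart(P,(-.075,y,z)))+(103,)
rows([C(-.25,.325),C(-.25,.235),C(-.215,.235),C(-.19,.242),C(-.165,.25),C(-.14,.257)]+[tuple(tip('l',t,-.075,.105,.013))+(103,) for t in(1.6,1.45)])
E
```

```text
[ 0.50173681 -0.20533896  0.32874766] [ 0.80141007 -0.00903161 -0.91334186]
-0.0816, 0.0018, 0.0037 , 0.0, -0.0, 0.0,
-0.0817, 0.0018, 0.0937 , 0.0, -0.0, 0.0,
-0.0467, 0.0018, 0.0937 , 0.0, -0.0, 0.0,
-0.0217, 0.0018, 0.0867 , 0.0, -0.0, 0.0,
0.0033, 0.0017, 0.0787 , 0.0, -0.0, 0.0,
0.0283, 0.0017, 0.0718 , 0.0, -0.0, 0.0,
0.0373, 0.0017, 0.0682 , 0.0, -0.0, 0.0,
0.0531, 0.0017, 0.0670 , 0.0, -0.0, 0.0,
```

Emit:
{"fn": "step_arm", "kwargs": {"commands": [-0.04,0.001,0,0,0,0,-0.082,0.002,0.01,0,0,0,-0.082,0.002,0.05,0,0,0,-0.082,0.002,0.094,0,0,0,-0.065,0.002,0.094,0,0,0,-0.047,0.002,0.094,0,0,0,-0.03,0.002,0.09,0,0,0,-0.014,0.002,0.084,0,0,0,0.003,0.002,0.079,0,0,0,0.02,0.002,0.074,0,0,0]}}

```text
t: 6.15
tcp_pos: [0.5017, -0.1844, 0.2608]
tool_rot: [0.622, 0.783, 0.0, 0.006]
force: [0.5, -1.0, 0.3]
finger_gap: -0.004
gripper_force: 0.1
```

```bash
python3 - <<'E'
from h import *
s=manip.sense();print(s['tcp_pos'],s['force'])
rows([tuple(tip('l',t,-.075,.105,.011*np.sin(t)+.002))+(103,) for t in np.linspace(1.6,0.7,10)])
E
```

```text
[ 0.50171213 -0.18436003  0.26080782] [ 0.54162537 -1.0337825   0.26378659]
0.0169, -0.0030, 0.0000 , 0.5, 0.6, 0.1,
0.0274, -0.0029, -0.0011 , 0.5, 0.6, 0.1,
0.0381, -0.0029, -0.0012 , 0.5, 0.6, 0.1,
0.0489, -0.0029, -0.0002 , 0.5, 0.6, 0.1,
0.0596, -0.0029, 0.0019 , 0.5, 0.6, 0.1,
0.0701, -0.0030, 0.0052 , 0.5, 0.6, 0.1,
0.0803, -0.0030, 0.0096 , 0.5, 0.6, 0.1,
0.0900, -0.0030, 0.0150 , 0.5, 0.6, 0.1,
0.0992, -0.0031, 0.0216 , 0.5, 0.6, 0.1,
0.1077, -0.0031, 0.0291 , 0.5, 0.6, 0.1,
```

Emit:
{"fn": "step_arm", "kwargs": {"commands": [0.017,-0.001,0,0,0,0,0.027,-0.001,-0.001,0,0,0,0.038,-0.001,-0.001,0,0,0,0.049,-0.001,0,0,0,0,0.06,-0.001,0.002,0,0,0,0.07,-0.001,0.005,0,0,0,0.08,-0.001,0.01,0,0,0,0.09,-0.001,0.015,0,0,0,0.099,-0.001,0.022,0,0,0,0.108,-0.001,0.029,0,0,0]}}

```text
t: 7.15
tcp_pos: [0.4737, -0.0782, 0.225]
tool_rot: [0.622, 0.783, -0.0, -0.0]
force: [-0.7, 0.4, -0.7]
finger_gap: -0.004
gripper_force: 0.1
```

```bash
python3 - <<'E'
from h import *
s=manip.sense();print(s['tcp_pos'],s['force'])
rows([tuple(tip('l',t,-.075,.105,.011*np.sin(t)+.002))+(103,) for t in np.linspace(.63,0.0,10)])
E
```

```text
[ 0.47366658 -0.07816549  0.22497507] [-0.73933977  0.3838555  -0.69395855]
0.0030, 0.0004, 0.0003 , -0.0, -0.0, 0.0,
0.0079, 0.0004, 0.0066 , -0.0, -0.0, 0.0,
0.0124, 0.0004, 0.0132 , -0.0, -0.0, 0.0,
0.0164, 0.0004, 0.0202 , -0.0, -0.0, 0.0,
0.0198, 0.0004, 0.0276 , -0.0, -0.0, 0.0,
0.0226, 0.0004, 0.0351 , -0.0, -0.0, 0.0,
0.0249, 0.0004, 0.0429 , -0.0, -0.0, 0.0,
0.0266, 0.0004, 0.0508 , -0.0, -0.0, 0.0,
0.0277, 0.0004, 0.0589 , -0.0, -0.0, 0.0,
0.0281, 0.0004, 0.0670 , -0.0, -0.0, 0.0,
```

Emit:
{"fn": "step_arm", "kwargs": {"commands": [0.006,0,0.005,0,0,0,0.011,0,0.011,0,0,0,0.015,0,0.018,0,0,0,0.019,0,0.026,0,0,0,0.022,0,0.034,0,0,0,0.025,0,0.043,0,0,0,0.0265,0,0.051,0,0,0,0.0275,0,0.058,0,0,0,0.028,0,0.064,0,0,0,0.028,0,0.066,0,0,0]}}

```text
t: 8.15
tcp_pos: [0.4673, -0.0515, 0.159]
tool_rot: [0.622, 0.783, -0.0, -0.001]
force: [-0.1, 0.2, 0.3]
finger_gap: -0.001
gripper_force: 0.1
```

Emit:
{"fn": "step_arm", "kwargs": {"commands": [0,0,0.001,0,0,0,0,0,0.002,0,0,0,0,0,0.0025,0,0,0,0,0,0.0025,0,0,0,0,0,0.0025,0,0,0,0,0,0.0025,0,0,0,0,0,0.0025,0,0,0,0,0,0.0025,0,0,0,0,0,0.0025,0,0,0,0,0,0.0025,0,0,0]}}

```text
t: 9.15
tcp_pos: [0.4679, -0.0518, 0.1579]
tool_rot: [0.622, 0.783, 0.0, 0.0]
force: [-1.4, 1.0, 5.8]
finger_gap: -0.001
gripper_force: 3.0
```

```bash
python3 - <<'E'
from h import *
rows([(.539,-.0235,.30,103),(.539,-.0235,.166,103)])
E
```

```text
0.0114, 0.0758, -0.1420 , 0.0, 0.0, 0.0,
0.0115, 0.0757, -0.0080 , 0.0, 0.0, 0.0,
```

Emit:
{"fn": "step_arm", "kwargs": {"commands": [0,0,-0.03,0,0,0,0,0,-0.07,0,0,0,0,0,-0.11,0,0,0,0.002,0.015,-0.142,0,0,0,0.005,0.035,-0.142,0,0,0,0.008,0.055,-0.142,0,0,0,0.0115,0.076,-0.142,0,0,0,0.0115,0.076,-0.142,0,0,0,0.0115,0.076,-0.142,0,0,0,0.0115,0.076,-0.142,0,0,0], "jaw": 100}}

```text
t: 10.15
tcp_pos: [0.538, -0.0234, 0.2989]
tool_rot: [0.622, 0.783, -0.0, -0.001]
force: [0.0, 0.7, -0.9]
finger_gap: 1.0
gripper_force: 0.0
```

```bash
python3 - <<'E'
from h import *
st=manip.sense();print(st['tcp_pos'],st['q'].round(2),st['finger_gap'])
s=snap('wrist','w1.png');a=snap('scene','s1.png')['pixels'][125:305,95:305]
cv2.imwrite('pics/w1s1.png',np.hstack([cv2.resize(s['pixels'],(400,300)),cv2.resize(a,(350,300))]))
print(s['mount'],s['fx'],s['cx'],s['cy'])
E
```

```text
[ 0.53804537 -0.02339454  0.29893128] [-0.25  0.33  1.56 -0.    1.25 -0.48] 0.9995997568054397
[[-4.37677968e-04 -9.53736030e-01 -3.00644963e-01  7.63533512e-02]
 [ 9.99998988e-01 -8.24496740e-04  1.15975575e-03  1.26704982e-03]
 [-1.35398163e-03 -3.00644151e-01  9.53735425e-01 -1.43528424e-01]
 [ 0.00000000e+00  0.00000000e+00  0.00000000e+00  1.00000000e+00]] 297.3186396354542 255.37328652201694 192.30918103607252
```

View pics/w1s1.png

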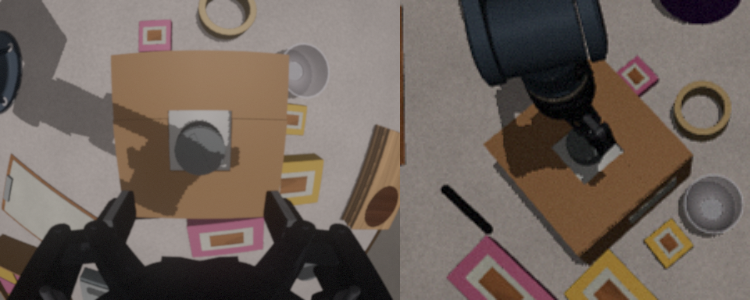

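View pics/w1.png

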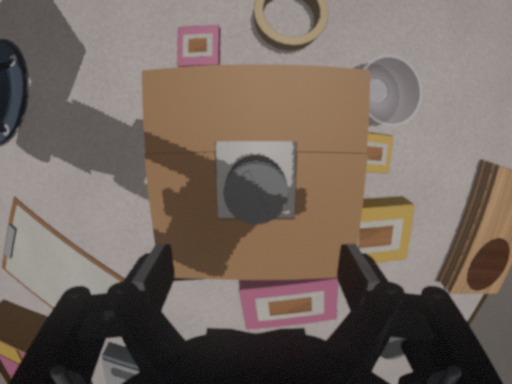

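The wrist view shows both flaps flat, with the short one under the long one. The grey cap shows in the notch opening, its top centre at about (256,190).

```bash
python3 - <<'E'
from h import *
s=np.load('pics/w1.png.npz');M=s['mount'];st=manip.sense();R=Ro.from_quat(st['tool_rot']).as_matrix()
for u,v in((256,190),(256,186)):
    d=np.array([u-s['cx'],v-s['cy']]);r=np.hypot(*d);th=r/s['fx'];c=np.array([*(d/max(r,1e-9)*np.sin(th)),np.cos(th)])
    w=R@M[:3,:3]@c;o=st['tcp_pos']+R@M[:3,3];print(o+w*(.2-o[2])/w[2])
rows([(.539,-.0235,.165,103)])
E
```

```text
[ 0.53976334 -0.02119273  0.2       ]
[ 0.53896328 -0.0177259   0.2       ]
-0.0002, 0.0009, 0.1342 , -0.0, -0.0, -0.0,
```

Emit:
{"fn": "step_arm", "kwargs": {"commands": [0,0.001,0.03,0,0,0,0,0.001,0.06,0,0,0,0,0.001,0.085,0,0,0,0,0.001,0.1,0,0,0,0,0.001,0.11,0,0,0,0,0.001,0.12,0,0,0,0,0.001,0.127,0,0,0,0,0.001,0.131,0,0,0,0,0.001,0.134,0,0,0,0,0.001,0.134,0,0,0]}}

```text
t: 11.25
tcp_pos: [0.5402, -0.0231, 0.1653]
tool_rot: [0.622, 0.783, 0.0, 0.0]
force: [0.3, -0.6, 0.8]
finger_gap: 1.0
gripper_force: 0.0
```

Emit:
{"fn": "step_arm", "kwargs": {"commands": [0,0,0,0,0,0,0,0,0,0,0,0,0,0,0,0,0,0,0,0,0,0,0,0,0,0,0,0,0,0,0,0,0,0,0,0,0,0,0,0,0,0,0,0,0,0,0,0,0,0,0,0,0,0,0,0,0,0,0,0], "jaw": 0, "grip_force": 35}}

```text
t: 12.25
tcp_pos: [0.5398, -0.0232, 0.1659]
tool_rot: [0.622, 0.783, -0.0, -0.0]
force: [-2.3, -1.8, 5.6]
finger_gap: 0.647
gripper_force: 37.6
```

```bash
python3 -c "
from h import *
s=manip.sense();print(s['ft_torque'],s['force'],s['q'].round(3))"
```

```text
[-0.09880789  0.5108027   0.0220474 ] [-2.30730335 -1.82016936  5.55630642] [-2.50e-01  5.04e-01  1.71e+00 -1.00e-03  9.27e-01 -4.77e-01]
```

Emit:
{"fn": "step_arm", "kwargs": {"commands": [0,0,0,0,0,-1,0,0,0,0,0,-2,0,0,0,0,0,-3,0,0,0,0,0,-4,0,0,0,0,0,-5,0,0,0,0,0,-6,0,0,0,0,0,-7,0,0,0,0,0,-8,0,0,0,0,0,-8,0,0,0,0,0,-8]}}

```text
t: 13.25
tcp_pos: [0.5386, -0.0235, 0.1658]
tool_rot: [0.568, 0.823, -0.001, -0.001]
force: [-6.1, -2.1, 7.2]
finger_gap: 0.643
gripper_force: 38.0
```

```bash
python3 -c "
from h import *
s=manip.sense();print(s['ft_torque'],s['force'],s['q'].round(3),s['tcp_pos'])"
```

```text
[-0.5180086  1.0004733 -1.1491306] [-6.10084181 -2.13425307  7.15082418] [-0.251  0.504  1.712 -0.     0.929 -0.612] [ 0.53857583 -0.0234569   0.16582962]
```

Turning counter-clockwise meets a hard stop (-1.15 N m), so I'll try the other way.

Emit:
{"fn": "step_arm", "kwargs": {"commands": [0,0,0,0,0,2,0,0,0,0,0,4,0,0,0,0,0,6,0,0,0,0,0,9,0,0,0,0,0,12,0,0,0,0,0,16,0,0,0,0,0,20,0,0,0,0,0,24,0,0,0,0,0,28,0,0,0,0,0,28]}}

```text
t: 14.25
tcp_pos: [0.5402, -0.0236, 0.1659]
tool_rot: [0.749, 0.663, -0.0, 0.001]
force: [-2.4, -2.2, 5.5]
finger_gap: 0.649
gripper_force: 37.7
```

```bash
python3 -c "
from h import *
s=manip.sense();print(s['ft_torque'],s['force'],s['q'].round(3),s['tcp_pos'])
snap('top','t2.png');snap('scene','s2.png')"
```

```text
[-0.25952892  0.46458798 -0.00912194] [-2.4118304  -2.17959282  5.51922681] [-2.50e-01  5.05e-01  1.71e+00 -1.00e-03  9.26e-01 -1.27e-01] [ 0.54021596 -0.02359575  0.16588028]
```

Emit:
{"fn": "step_arm", "kwargs": {"commands": [0,0,0,0,0,4,0,0,0,0,0,8,0,0,0,0,0,12,0,0,0,0,0,16,0,0,0,0,0,20,0,0,0,0,0,25,0,0,0,0,0,30,0,0,0,0,0,34,0,0,0,0,0,37,0,0,0,0,0,37]}}

```text
t: 15.35
tcp_pos: [0.5408, -0.0234, 0.1659]
tool_rot: [0.92, 0.391, 0.001, 0.001]
force: [-1.1, -0.5, 6.0]
finger_gap: 0.645
gripper_force: 37.7
```

```bash
python3 -c "
from h import *
s=manip.sense();print(s['ft_torque'],s['force'],s['q'].round(3),s['tcp_pos'])"
```

```text
[-0.17209153  0.19518849  0.04693551] [-1.06870856 -0.52241167  6.04925598] [-0.25   0.505  1.71  -0.     0.925  0.517] [ 0.54083386 -0.02344739  0.16588982]
```

Turning stays free, about 65° from the stop. Now a short lift to test it.

Emit:
{"fn": "step_arm", "kwargs": {"commands": [0,0,-0.001,0,0,0,0,0,-0.002,0,0,0,0,0,-0.003,0,0,0,0,0,-0.004,0,0,0,0,0,-0.006,0,0,0,0,0,-0.008,0,0,0,0,0,-0.01,0,0,0,0,0,-0.012,0,0,0,0,0,-0.012,0,0,0,0,0,-0.012,0,0,0]}}

```text
t: 16.35
tcp_pos: [0.5401, -0.0231, 0.1774]
tool_rot: [0.92, 0.391, 0.0, 0.0]
force: [-0.5, -0.6, -0.8]
finger_gap: 0.646
gripper_force: 37.1
```

```bash
python3 - <<'E'
from h import *
s=manip.sense();print(s['ft_torque'],s['force'],s['tcp_pos'])
E
```

```text
[-0.04409662  0.00198067 -0.01826444] [-0.53136082 -0.60113459 -0.80635691] [ 0.54011907 -0.02310651  0.17741066]
```

Emit:
{"fn": "step_arm", "kwargs": {"commands": [0,0,-0.006,0,0,0,0,0,-0.013,0,0,0,0,0,-0.02,0,0,0,0,0,-0.027,0,0,0,0,0,-0.034,0,0,0,0,0,-0.042,0,0,0,0,0,-0.05,0,0,0,0,0,-0.057,0,0,0,0,0,-0.06,0,0,0,0,0,-0.06,0,0,0]}}

```text
t: 17.35
tcp_pos: [0.5404, -0.0231, 0.2379]
tool_rot: [0.92, 0.391, 0.0, 0.0]
force: [-0.3, -0.5, -0.7]
finger_gap: 0.647
gripper_force: 37.1
```

Emit:
{"fn": "step_arm", "kwargs": {"commands": [0,0,0,0,0,0,0,0,0,0,0,0,0,0,0,0,0,0,0,0,0,0,0,0,0,0,0,0,0,0,0,0,0,0,0,0,0,0,0,0,0,0,0,0,0,0,0,0,0,0,0,0,0,0,0,0,0,0,0,0]}}

```text
t: 18.35
tcp_pos: [0.5401, -0.0231, 0.2373]
tool_rot: [0.92, 0.391, 0.0, 0.0]
force: [0.1, 0.4, 0.4]
finger_gap: 0.648
gripper_force: 37.1
```

```bash
python3 - <<'E'
from h import *
s=manip.sense();print(s['tcp_pos'],s['qd'].round(3),s['force'])
w=snap('wrist','w2.png')['pixels'];a=snap('scene','s3.png')['pixels'][125:305,95:305]
cv2.imwrite('pics/v2.png',np.hstack([cv2.resize(w,(440,330)),cv2.resize(a,(360,330),interpolation=cv2.INTER_CUBIC)]))
E
```

```text
[ 0.54009312 -0.02308535  0.23732627] [ 0.001  0.001  0.002 -0.    -0.    -0.001] [0.13910257 0.37024778 0.37442922]
```

View pics/v2.png

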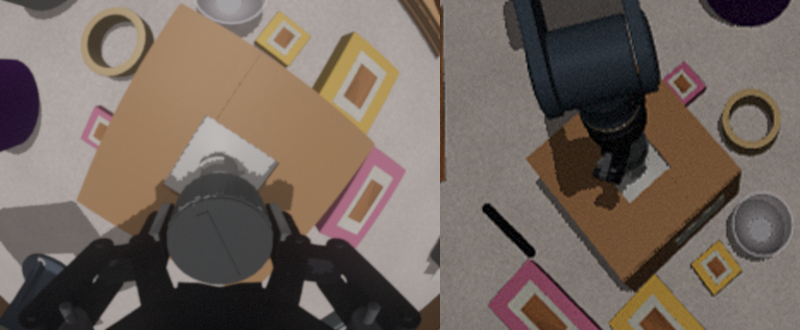

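The cap is in the gripper at about (220,230), upright. The neck is visible below it at about (215,165), and the flaps are still closed. Its underside is about 38 mm above the mouth.

```bash
python3 -c "
from station import manip
print(manip.sign_off())"
```

```text
the job is handed in; nothing more can be done
None
```

I folded the short flap flat, then the long one over it, unscrewed the cap (left-handed thread) and handed the job in at about 18 s, with the gripper holding it upright and still about 38 mm above the mouth, flaps still closed; the judge's result was not shown.

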